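# Close and lock the access cover of an instrument case

### The arm

A 6-joint arm with a two-finger parallel gripper is mounted at the origin on a cart in front of the work surface, level with it; the furniture and walls round the work are solid. World frame = base frame: x ahead of the robot, y to its left, z up, the work surface at z = 0. Lengths are in mm, angles in rad, forces in N, time in s.
With the tool pointing down it reaches from about 350 to 975 mm from the base axis. Payload 7.1 kg.
Tool frame: the origin (TCP) lies between the finger pads; the fingertips stand 17 mm ahead of it and the grasp point (between the pads) lies 2 mm behind it; z points along the fingers, y is the line along which they close (so a half turn about z gives the same grasp; the last joint's range is limited). The gripper opens to 88 mm and grips with 3 to 60 N. Pads are 20 mm wide; open, the fingers measure 115 mm over their backs; the gripper's body (75 mm by 178 mm) begins 61 mm behind the grasp point.
Start: joints at [-1.176, 0.423, 1.63, -0, 1.089, -0.019], TCP at [251.322, -572.225, 239.675] pointing down, gripper open.
Joint ranges: [-3, 3], [-0.9, 2.11], [0.09, 2.58], [-1.31, 4.45], [0.11, 2.69], [-2.54, 2.54]. Speed limits (rad/s): [2.39, 2.39, 3.01, 3.14, 3.14, 3.14].

### API

Orientations are given as a rotation vector (axis times angle).
In Python, from workcell import ctrl gives the robot as it stands.
- The arm moves only by the shell command python3 jog.py 'ROWS' [OPENING]. ROWS is 1 to 5 rows, one to a line, with the numbers parted by spaces; each row has 6 numbers: dx, dy, dz in shares of 0.5 m (1.0 is 0.5 m), then a rotation vector rx, ry, rz in parts of the range, where 1.0 means 4 rad; each row shifts and turns the commanded pose from where the row before left it, along the tool's axes as they then stand; what a row does not reach is not made up. A row lasts 1/12 s, in which the tool goes at most 41.7 mm and 0.125 rad, less where a joint would pass 70% of its speed; a pose out of reach is approached as far as the arm can. OPENING is the finger opening in mm, set as the command begins (- or left out keeps the last). The fingers move at their own pace and stop on an object; the grip force is fixed at half the most. Time passes only in rows, so rows that do not move let the fingers close. It prints the time, the measured TCP pose, the force, the opening and the grip force at its end. Shift and turn numbers lie between -1 and 1, and a call with a number outside is refused. Input that does not fit is refused with a message, and nothing moves.
- ctrl.get_obs(): the state, without advancing time (a new reading comes with each control period).
- ctrl.get_image(name): name is "scene" or "top" or "wrist"; returns a dict with "img" (480x640x3 uint8, red, green, blue), "fx", "fy", "cx", "cy" (pixels), "k1" (the pictures are not rectified: a ray, as slopes to the right and down, at radius r is drawn at 1 + k1 r^2 times it, then the intrinsics apply), "R" (3x3) and "t" (3): a world point X has camera coordinates R X + t. Camera axes: x right, y down, z forward; pixel columns grow to the right and rows downward; lengths in mm; the calibration is good to about 2 mm. A picture is of the moment at which its call begins. There is no depth.
- ctrl.close_job(): hands the job in; it is judged then, once.
The state is a dict: "t": time; "qpos": joint angles; "qvel": joint speeds; "joint_torque": joint torques, N m; "ee_pos": TCP position; "orientation": TCP orientation; "ft_force": force on the tool from outside, world axes, zero at the start; "moment": the same for the moment, N m; "width": finger opening in mm; "grasp_force": force on a finger pad.
Only numpy, scipy, OpenCV 4.12 (cv2) and the standard library are available. Lean on these libraries where they do the work, as an engineer would, in place of code of your own. Each camera call takes 0.05 s, during which the arm holds its last target. There are 200 camera calls.

### The job

Close up the grey instrument case on the bench. With a fingertip push its sliding cover away from the two round fasteners, by its upright rib, until it is fully home against the stop under the far lip; only then turn each of the two fasteners clockwise as far as it goes, with a fingertip set in its slot (not by its cam tongue), so that the tongue reaches over the cover's edge and locks it. Do not pick up or lift the cover, and leave the small things round the case where they are.

Things in the scene. Friction and masses are not known exactly. Their poses are not given: they have to be found in the camera images.
- case: Grey low instrument case 196 (x) x 232 (y) mm, fixed; origin: centre of its underside, at bench height; x runs from the fastener edge (robot side) to the lip edge, z up. Deck 45 mm above the bench. Far stop with lip: top 57 mm up, from case x = 0.075 outwards; low guides beside the cover, top 52 mm up. Fastener axes at case (-0.055, +-0.065).
- cover: Loose flat aluminium cover 93 (x) x 200 (y) x 6 mm, about 0.3 kg, on the deck between two guides (2 to 4 mm side play), slides along case x. Origin: centre of its underside, axes as the case's. Home is case x = 0.0385 of this origin (far edge against the stop, under the lip); it starts 14 to 26 mm short of that (smaller x).
- push_rib (a point): Middle of the near (-x) face of the upright rib on the cover, at cover (-0.014, 0, 0.015). The rib is 60 mm along y, 5 thick, and stands 18 mm above the cover's upper face (which is 51 mm above the bench; rib top 69 mm); this point is 9 mm below the rib's top.
- fastener_left (a joint): quarter turn of the left fastener (case +y), rad: 0 unlocked (slot across the case, steel cam tongue 20 mm wide below the head, 54 to 58 mm above the bench, reaching 60 mm from the axis along the slot, clear of the cover), grows clockwise seen from above, 1.571 locked; hard stop at both ends; starts at 0 to 0.35. About 0.1 N m of dry friction (4 N at 25 mm from the axis); stays where it is left
- fastener_right (a joint): quarter turn of the right fastener (case -y), rad: 0 unlocked (slot across the case, steel cam tongue 20 mm wide below the head, 54 to 58 mm above the bench, reaching 60 mm from the axis along the slot, clear of the cover), grows clockwise seen from above, 1.571 locked; hard stop at both ends; starts at 0 to 0.35. About 0.1 N m of dry friction (4 N at 25 mm from the axis); stays where it is left
- fastener_left_slot (a point): Left fastener: metal round head 72 mm across, top 76 mm above the bench. Point on the axis on the slot floor, 62 mm above the bench, case (-0.055, +0.065). Slot 32 mm wide, 14 deep, right across the head, open-ended, between two solid cheeks; shut fingertips fit in. y axis = along the slot, turns with the head: case +y at joint 0, case +x at 1.571.
- fastener_right_slot (a point): Right fastener: metal round head 72 mm across, top 76 mm above the bench. Point on the axis on the slot floor, 62 mm above the bench, case (-0.055, -0.065). Slot 32 mm wide, 14 deep, right across the head, open-ended, between two solid cheeks; shut fingertips fit in. y axis = along the slot, turns with the head: case +y at joint 0, case +x at 1.571.
- eraser_block: loose bystander, red sanding block 26x48x15 mm, lying loose on the bench beside the case; origin at the centre of its underside. To be left alone.
- wick_bobbin: loose bystander, flat red wick bobbin 44x51x11 mm, lying loose on the bench beside the case; origin at the centre of its underside. To be left alone.
- usb_stick: loose bystander, blue usb stick 18x54x9 mm, lying loose on the bench beside the case; origin at the centre of its underside. To be left alone.
- inline_clip: loose bystander, grey inline clip 11x47x10 mm, lying loose on the bench beside the case; origin at the centre of its underside. To be left alone.

How it is judged (in metres and radians):
On the way, in this order (a step that is already met when the one before it is completed fails the run):
1. the cover is home (within 3.5 mm of the stop) while both fasteners are still unlocked (x of cover in the frame of case above 0.035 m and value of joint each of fastener_left, fastener_right below 0.75 rad), for 0.2 s.
2. both fasteners are turned to locked (value of joint each of fastener_left, fastener_right above 1.45 rad), for 0.2 s.
At the end, for the whole second after the job is handed in: The cover lies flat on the deck and home (within 3.5 mm of the stop), at rest, and both fasteners are turned to within 0.12 rad (7 degrees) of the locked stop (all of step 2 and x of cover in the frame of case above 0.035 m and z of cover in the frame of case below 0.048 m and linear speed of cover below 0.01 m/s); the robot touches nothing.
It fails at once if the cover is lifted or tipped (more than 6 mm off the deck, or 0.12 rad) (z of cover in the frame of case above 0.051 m or angle between cover's own z axis and vertical above 0.12 rad).
It fails at once if a fastener is turned more than half way while the cover is more than 5 mm from home (not (x of cover in the frame of case above 0.0335 m) and value of joint any of fastener_left, fastener_right above 0.8 rad).
It fails at once if a cam tongue is pushed directly with the fingers (over 2 N) (contact force between the fingers and fastener_left_tongue above 2 N or contact force between the fingers and fastener_right_tongue above 2 N).
It fails at once if a bystander is moved more than 20 mm (distance of any of eraser_block, wick_bobbin, usb_stick, inline_clip from where it was at the start of the episode above 0.02 m).
It also fails if it takes over 58 s, if anything falls off the work surface, if the arm or the gripper's body presses on something with over 40 N, if the wrist force passes 120 N, or if a joint passes its speed limit or range.

## Working session

There is one attempt and no reset: what is moved stays moved. The work goes in short steps, Python scripts to look and compute and a shell command to move; the robot and the scene stay as the last step left them, time stands still between calls to the robot, and variables do not carry over. Pictures are saved under pics/ and viewed, at most 10 in all, crops included, and the job is handed in when it is done.

```bash
ls; mkdir -p pics; python3 - <<'E'
from workcell import ctrl
import cv2
for n in ["scene","top"]:
    d=ctrl.get_image(n); cv2.imwrite(f"pics/{n}0.png",d["img"][:,:,::-1])
    print(n,{k:d[k] for k in d if k!="img"})
o=ctrl.get_obs(); print(o)
E
```

```text
jog.py
pics
workcell.py
scene {'fx': 591.5516439244744, 'fy': 591.5516439244744, 'cx': 318.66422551776515, 'cy': 246.083648554471, 'k1': -0.09979694781037304, 'R': array([[-0.84574764, -0.5334439 , -0.01218794],
       [-0.38854251,  0.63134807, -0.67114405],
       [ 0.36571252, -0.56288296, -0.74122677]]), 't': array([358.14649749, 345.69491643, 691.27358656])}
top {'fx': 558.7159566327385, 'fy': 558.7159566327385, 'cx': 318.849747699369, 'cy': 242.48322776161496, 'k1': 0.04940850639150256, 'R': array([[ 0.00164094, -0.99967055,  0.02561433],
       [-0.98279441, -0.00634304, -0.18459389],
       [ 0.18469555, -0.02487071, -0.98248104]]), 't': array([-159.80230576,  518.03331652,  801.52456937])}
{'t': 0.1, 'qpos': array([-1.17603611e+00,  4.23735905e-01,  1.63057018e+00,  8.24416059e-06,
        1.08858647e+00, -1.89746476e-02]), 'qvel': array([ 0.00074395, -0.00129507, -0.00331668,  0.0006712 , -0.00164861,
       -0.00041701]), 'joint_torque': array([ 1.08328470e-03, -5.45615602e+01, -2.74322927e+01,  6.45357370e-02,
        1.87801552e-02, -2.38720548e-05]), 'ee_pos': array([ 251.13626986, -571.83165959,  239.01426642]), 'orientation': array([-3.07336125e+00, -6.44999385e-01,  3.69983148e-04]), 'ft_force': array([-0.08432427, -0.36852827,  0.99561185]), 'moment': array([ 0.02802576, -0.01831957,  0.04929256]), 'grasp_force': 0.0, 'width': 87.94166513874315}
```

View pics/top0.png

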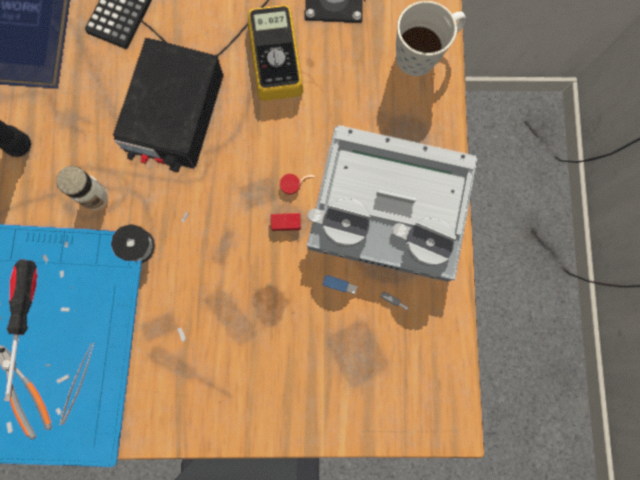

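View pics/scene0.png

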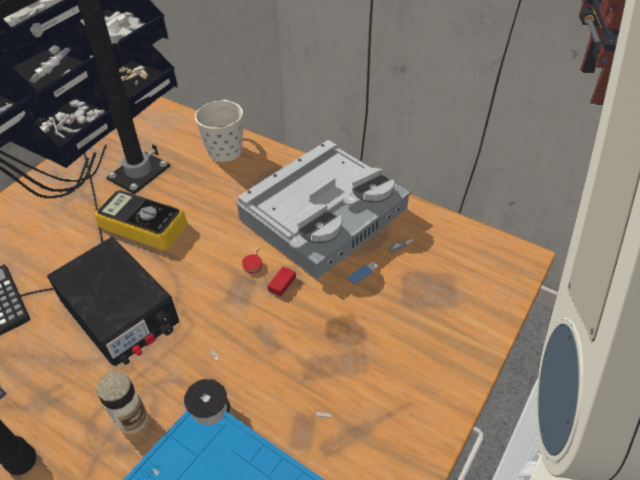

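The top view shows the case at about (390,200), lip edge at the top. Its heads are near (345,224) and (430,243), and the rib near (395,203). I'll enlarge this area.

```bash
cat > h.py <<'E'
import numpy as np, cv2
from workcell import ctrl
def ray(d,u,v):
    xd=np.array([(u-d["cx"])/d["fx"],(v-d["cy"])/d["fy"]]); x=xd.copy()
    for _ in range(20): x=xd/(1+d["k1"]*(x@x))
    return np.array([*x,1.])
def world(d,u,v,z):
    R,t=d["R"],d["t"]; c=-R.T@t; w=R.T@ray(d,u,v); return c+w*(z-c[2])/w[2]
def proj(d,X):
    p=d["R"]@np.asarray(X,float)+d["t"]; x=p[:2]/p[2]; x=x*(1+d["k1"]*(x@x))
    return np.array([d["fx"]*x[0]+d["cx"],d["fy"]*x[1]+d["cy"]])
def crop(d,u0,v0,w,h,s,name):
    im=cv2.resize(d["img"][v0:v0+h,u0:u0+w,::-1],None,fx=s,fy=s,interpolation=cv2.INTER_CUBIC); cv2.imwrite(name,im)
E
python3 - <<'E'
from h import *
d=ctrl.get_image("top"); crop(d,300,118,186,170,4,"pics/c1.png")
E
```

```text
(no output)
```

View pics/c1.png

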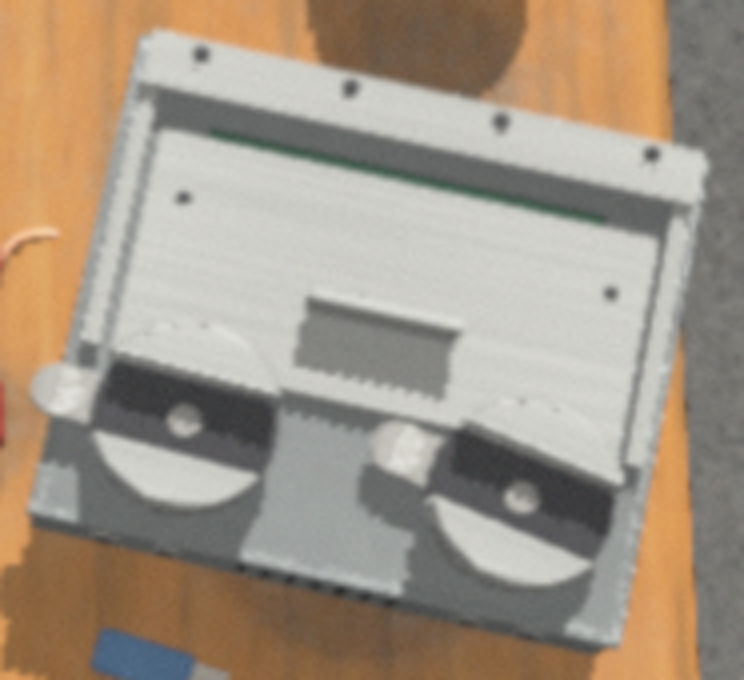

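```bash
cat > m.py <<'E'
from h import *
from scipy.optimize import least_squares
d=ctrl.get_image("top"); print("cam",-d["R"].T@d["t"])
W=lambda u,v,z: world(d,300+u/4,118+v/4,z)
pts=[((150,33,57),(98,116)),((707,157,57),(98,-116)),((185,420,62),(-55,65)),((522,497,62),(-55,-65)),((32,517,45),(-98,116)),((618,645,45),(-98,-116))]
P=np.array([W(*p)[:2] for p,_ in pts]); Q=np.array([q for _,q in pts],float)
def tf(x,q): c,s=np.cos(x[2]),np.sin(x[2]); return q@np.array([[c,s],[-s,c]])+x[:2]
r=least_squares(lambda x:(tf(x,Q)-P).ravel(),[600,-150,-.2],loss="soft_l1"); print(r.x); print((tf(r.x,Q)-P).round(1))
x=r.x; c,s=np.cos(x[2]),np.sin(x[2])
inv=lambda p:((p[:2]-x[:2])@np.array([[c,-s],[s,c]])).round(1)
print("slots dist",np.hypot(*(P[2]-P[3])), P[2],P[3])
for n,p in dict(ribL=(310,296,69),ribR=(462,327,69),covFarL=(155,128,51),covFarR=(660,238,51),dotL=(183,198,51),dotR=(610,293,51),covNearL=(283,390,51),covNearR=(460,428,51)).items(): print(n,inv(W(*p)),W(*p).round(1))
# slot edge directions
for n,(a,b) in dict(L=((115,360),(280,397)),Llow=((93,432),(258,478)),R=((465,425),(618,487)),Rlow=((430,497),(590,563))).items():
    D=inv(W(*b,76))-inv(W(*a,76)); print(n,"slot angle cw",np.arctan2(-D[0],-D[1])*-1)
for n,(p,ax) in dict(L=((60,388,58),(-55,65)),R=((400,448,58),(-55,-65))).items():
    D=inv(W(*p))-np.array(ax); print(n,"tongue",D,np.arctan2(D[0],D[1]))
for n,(u,v) in dict(usb=(340,285),clip=(394,300),eraser=(286,221),bob=(290,184)).items(): print(n,inv(world(d,u,v,8)))
E
python3 m.py
```

```text
cam [ 361.34445133 -136.52926656  887.20171107]
[ 5.84192304e+02 -2.74083008e+02 -2.15227917e-01]
[[ 1.2  4.9]
 [ 0.8 -4.5]
 [-2.4  0.1]
 [-1.3  0. ]
 [ 1.1  1.4]
 [-0.4 -2.2]]
slots dist 130.22092742428902 [ 546.77252765 -198.89084947] [ 517.91840201 -325.87482237]
ribL [ 3.4 29.2] [ 593.8 -246.2   69. ]
ribR [  4.2 -29.4] [ 582.  -303.8   69. ]
covFarL [ 62.3 101. ] [ 666.6 -188.7   51. ]
covFarR [  62.1 -100.9] [ 623.3 -385.9   51. ]
dotL [36.7 84.3] [ 638.1 -199.6   51. ]
dotR [ 35.9 -85.7] [ 600.9 -365.4   51. ]
covNearL [-30.1  30.8] [ 561.3 -237.6   51. ]
covNearR [-29.8 -38.6] [ 546.8 -305.5   51. ]
L slot angle cw -0.004754322339754358
Llow slot angle cw -0.05663229160797237
R slot angle cw -0.17705609837334377
Rlow slot angle cw -0.17971201705431644
L tongue [ 5.  49.5] 0.1006686521578289
R tongue [10.7 48.3] 0.2180111954754846
usb [-140.3   53. ]
clip [-144.8  -35. ]
eraser [-58.1 159.5]
bob [  3.5 167.1]
```

The manual's scale: shifts go in shares of 0.5 m and turns go in shares of 4 rad. Converting my numbers, -0.12 rad / 4 = -0.03.

```bash
cat > g.py <<'E'
import sys
from h import *
from scipy.spatial.transform import Rotation as Ro
# usage: g.py x y z yaw  -> delta of target in tool axes
o=ctrl.get_obs(); R=Ro.from_rotvec(o["orientation"]).as_matrix(); a=list(map(float,sys.argv[1:]))
yaw=np.arctan2(R[1,0],R[0,0]); dy=-(a[3]-yaw); dy=(dy+np.pi)%(2*np.pi)-np.pi
print("t",o["t"],"ee",o["ee_pos"].round(1),"yaw",yaw.round(3),"tiltz",R[2,2].round(4),"F",o["ft_force"].round(1),"M",o["moment"].round(2),"q6",o["qpos"][5].round(2))
print("first turn rz",dy.round(3)," move in tool axes now",(R.T@(np.array(a[:3])-o["ee_pos"])).round(1))
E
for i in 1 2; do python3 jog.py '0 0 0 0 0 -0.03
0 0 0 0 0 -0.03
0 0 0 0 0 -0.03
0 0 0 0 0 -0.03
0 0 0 0 0 -0.03' 0; done
python3 g.py 566 -274 150 2.923
```

```text
t: 0.62
ee_pos: [251.3, -572.1, 239.5]
orientation: [-2.742, -1.533, -0.0]
ft_force: [0.6, -0.1, -0.2]
width: 57.9
grasp_force: 0.0
t: 1.03
ee_pos: [251.2, -572.1, 239.5]
orientation: [-2.166, -2.275, -0.0]
ft_force: [-0.6, 0.3, 0.0]
width: 24.2
grasp_force: 0.0
t 1.0333 ee [ 251.2 -572.1  239.5] yaw 1.62 tiltz -1.0 F [-0.6  0.3  0. ] M [-0.05 -0.04  0.04] q6 -1.22
first turn rz -1.303  move in tool axes now [282.3 329.   89.5]
```

Converted, 32 mm / 500 = 0.064, 28 mm / 500 = 0.056.

```bash

python3 jog.py '0.056 0.064 0 0 0 0
0.056 0.064 0 0 0 0
0.056 0.064 0 0 0 0
0.056 0.064 0 0 0 0
0.056 0.064 0 0 0 0' >/dev/null
python3 jog.py '0.056 0.064 0.018 0 0 0
0.056 0.064 0.018 0 0 0
0.056 0.064 0.018 0 0 0
0.056 0.064 0.018 0 0 0
0.056 0.064 0.018 0 0 0' >/dev/null
python3 jog.py '0 0 0 0 0 -0.03
0 0 0 0 0 -0.03
0 0 0 0 0 -0.03
0 0 0 0 0 -0.03
0 0 0 0 0 -0.03' >/dev/null
python3 jog.py '0 0 0 0 0 -0.03
0 0 0 0 0 -0.03
0 0 0 0 0 -0.03
0 0 0 0 0 -0.03
0 0 0 0 0 -0.03' 
python3 g.py 571 -271 140 2.923
```

```text
t: 2.7
ee_pos: [549.4, -287.7, 196.3]
orientation: [-0.503, -3.101, -0.0]
ft_force: [-0.7, 0.6, 0.3]
width: 0.2
grasp_force: 0.0
t 2.7 ee [ 549.4 -287.7  196.3] yaw 2.82 tiltz -1.0 F [-0.7  0.6  0.3] M [ 0.01 -0.15  0.01] q6 -1.75
first turn rz -0.103  move in tool axes now [-15.2  22.6  56.3]
```

Converted, -0.1 rad / 4 = -0.025.

```bash

python3 jog.py '0 0 0 0 0 -0.025
0 0 0 0 0 0' >/dev/null
python3 g.py 571 -271 90 2.923; python3 - <<'E'
from h import *
d=ctrl.get_image("wrist"); cv2.imwrite("pics/w1.png",d["img"][:,:,::-1])
E
```

```text
t 2.8667 ee [ 549.4 -287.7  196.3] yaw 2.917 tiltz -1.0 F [-0.3  0.3  0.1] M [ 0.07 -0.11 -0.04] q6 -1.85
first turn rz -0.006  move in tool axes now [-17.4  21.  106.3]
```

View pics/w1.png

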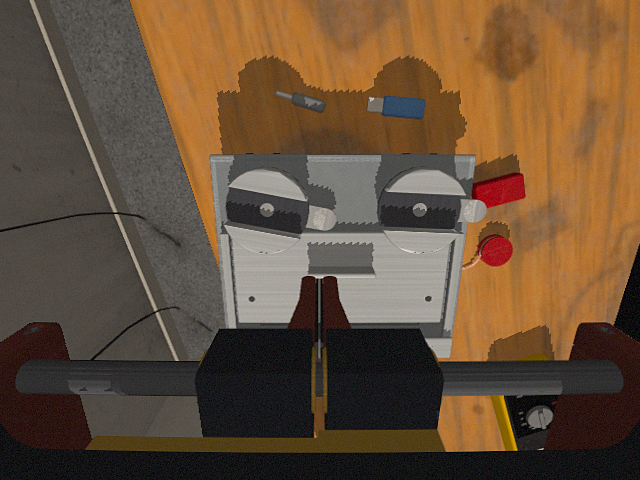

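The wrist view has bolts at (267,210) and (420,210), both at the same row, so the yaw is aligned. The rib runs from 308 to 373 at rows 243–275, and the fingertips point at about (319,278). Next I cross-check the slot positions.

```bash
python3 - <<'E'
from h import *
d=ctrl.get_image("wrist")
for n,p in dict(R=(267,210,62),L=(420,210,62),ribtopR=(308,275,69),ribtopL=(373,276,69),fR=(298,380,57)).items(): print(n,world(d,*p).round(1))
E
```

```text
R [ 518.5 -325.7   62. ]
L [ 548.2 -198.7   62. ]
ribtopR [ 581.8 -305.    69. ]
ribtopL [ 595.8 -249.4   69. ]
fR [ 698.  -344.5   57. ]
```

Converted, 30 mm / 500 = 0.06, 20 mm / 500 = 0.04.

```bash

python3 jog.py '-0.016 0.02 0.04 0 0 0
-0.016 0.02 0.06 0 0 0
0 0 0.06 0 0 0
0 0 0.04 0 0 0
0 0 0 0 0 0' >/dev/null
python3 g.py 569.7 -271 75 2.915
```

```text
t 3.3833 ee [ 567.  -270.3   92.1] yaw 2.911 tiltz -1.0 F [-0.7 -0.   0.2] M [ 0.04 -0.11 -0.01] q6 -1.8
first turn rz -0.004  move in tool axes now [-2.9 -0.1 17. ]
```

Converted, 8 mm / 500 = 0.016, -1 mm / 500 = -0.002.

```bash

python3 jog.py '-0.002 0 0.016 0 0 0
0 0 0.016 0 0 0
0 0 0 0 0 0' >/dev/null
python3 g.py 569.7 -271 75 2.915
python3 jog.py '-0.004 0 0 0 0 0
-0.004 0 0 0 0 0
-0.004 0 0 0 0 0
-0.004 0 0 0 0 0
0 0 0 0 0 0' 
python3 g.py 591.5 -275.5 75 2.915
```

```text
t 3.6333 ee [ 570.6 -272.3   80.3] yaw 2.913 tiltz -1.0 F [ 0.2 -0.   0. ] M [ 0.05 -0.14 -0.01] q6 -1.81
first turn rz -0.002  move in tool axes now [1.2 1.  5.3]
t: 4.05
ee_pos: [578.9, -274.1, 81.1]
orientation: [0.357, 3.121, -0.0]
ft_force: [-0.5, -0.3, 0.0]
width: 0.5
grasp_force: 0.1
t 4.05 ee [ 578.9 -274.1   81.1] yaw 2.914 tiltz -1.0 F [-0.5 -0.3  0. ] M [ 0.04 -0.08 -0.07] q6 -1.8
first turn rz -0.001  move in tool axes now [-12.6   1.5   6.1]
```

Converted, 5 mm / 500 = 0.01, -2 mm / 500 = -0.004.

```bash

python3 jog.py '0 0 0.01 0 0 0
-0.004 0 0 0 0 0
-0.004 0 0 0 0 0
-0.004 0 0 0 0 0
0 0 0 0 0 0' 
python3 jog.py '-0.004 0 0 0 0 0
-0.004 0 0 0 0 0
-0.004 0 0 0 0 0
0 0 0 0 0 0'
python3 g.py 591.5 -275.5 75 2.915
```

```text
t: 4.47
ee_pos: [584.8, -275.4, 75.4]
orientation: [0.357, 3.121, -0.0]
ft_force: [-0.7, -0.9, 0.2]
width: 0.7
grasp_force: 0.0
t: 4.8
ee_pos: [590.7, -276.8, 75.7]
orientation: [0.357, 3.12, -0.0]
ft_force: [-1.2, -0.2, -0.6]
width: 0.5
grasp_force: 0.0
t 4.8 ee [ 590.7 -276.8   75.7] yaw 2.914 tiltz -1.0 F [-1.2 -0.2 -0.6] M [ 0.08 -0.15  0.  ] q6 -1.8
first turn rz -0.001  move in tool axes now [-0.4  1.4  0.7]
```

Converted, -2 mm / 500 = -0.004.

```bash

python3 jog.py '-0.004 0 0 0 0 0
-0.004 0 0 0 0 0
-0.004 0 0 0 0 0
0 0 0 0 0 0' | grep -E "pos|force"
python3 jog.py '-0.003 0 0 0 0 0
-0.003 0 0 0 0 0
0 0 0 0 0 0'| grep -E "pos|force"
python3 g.py 591.5 -275.5 75 2.915; python3 - <<'E'
from h import *
d=ctrl.get_image("top"); crop(d,300,118,186,170,4,"pics/c2.png")
E
```

```text
ee_pos: [596.5, -278.1, 75.7]
ft_force: [-0.4, -1.4, -0.2]
grasp_force: 0.0
ee_pos: [598.9, -278.7, 75.6]
ft_force: [-2.3, -0.6, 0.9]
grasp_force: 1.0
t 5.3833 ee [ 598.9 -278.7   75.6] yaw 2.914 tiltz -1.0 F [-2.3 -0.6  0.9] M [0.01 0.17 0.03] q6 -1.8
first turn rz -0.001  move in tool axes now [8.  1.4 0.6]
```

View pics/c2.png

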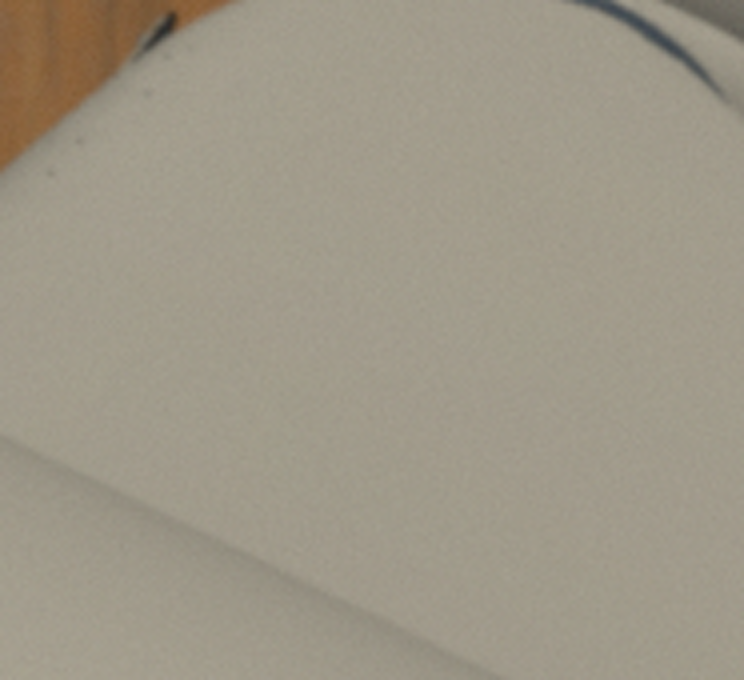

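The arm hides the top view, so I'll keep pushing and watch the force.

Converted, -2 mm / 500 = -0.004.

```bash

python3 jog.py '-0.004 0 0 0 0 0
-0.004 0 0 0 0 0
0 0 0 0 0 0' | grep -E "pos|ft_force"
python3 jog.py '-0.002 0 0 0 0 0
-0.002 0 0 0 0 0
0 0 0 0 0 0'| grep -E "pos|ft_force"
python3 jog.py '-0.002 0 0 0 0 0
0 0 0 0 0 0
0 0 0 0 0 0'| grep -E "pos|ft_force"
```

```text
ee_pos: [599.2, -278.6, 75.2]
ft_force: [-14.1, 2.0, 10.7]
ee_pos: [599.3, -278.6, 75.2]
ft_force: [-20.7, 3.2, 16.6]
ee_pos: [599.3, -278.6, 75.1]
ft_force: [-24.6, 2.5, 18.3]
```

```bash

python3 - <<'E'
from h import *
d=ctrl.get_image("wrist"); cv2.imwrite("pics/w2.png",d["img"][:,:,::-1])
E
```

```text
(no output)
```

View pics/w2.png

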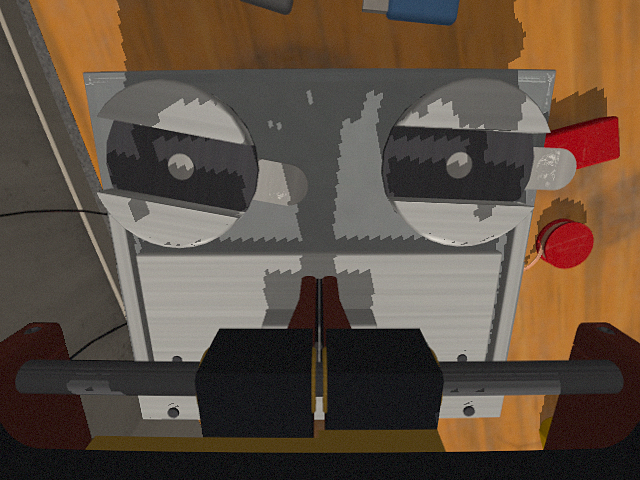

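Stalled at about 25 N, with the cover's near edge at row 254, from (137,254) to (500,254). Checking whether that is home.

```bash

python3 - <<'E'
from h import *
d=ctrl.get_image("wrist")
pR=world(d,181,166,62);pL=world(d,459,166,62); ey=(pL-pR)[:2];print(np.hypot(*ey),pR,pL);ey/=np.hypot(*ey);ex=np.array([ey[1],-ey[0]])
for p in [(170,254,51),(320,254,51),(480,253,51)]:
    print("near edge case x",(world(d,*p)[:2]-(pR+pL)[:2]/2)@ex-55)
E
```

```text
130.12531621363794 [ 517.96372245 -325.91590078   62.        ] [ 547.39989906 -199.1637433    62.        ]
near edge case x -7.800236929494318
near edge case x -7.794741623960782
near edge case x -8.26160033960904
```

Near edge is at case x ≈ -8 mm, which is the home position. Now I back off, rise and go to the right fastener.

Converted, -25 mm / 500 = -0.05, 6 mm / 500 = 0.012.

```bash

python3 jog.py '0.012 0 0 0 0 0
0.012 0 0 0 0 0
0 0 0 0 0 0
0 0 -0.05 0 0 0
0 0 -0.05 0 0 0' | grep -E "pos|ft_force"
python3 jog.py '0 0 0 0 0 0.025
0 0 0 0 0 0.025
0 0 0 0 0 0
0 0 0 0 0 0' 40| grep -E "pos|ft_force|width"
python3 g.py 518 -326 120 2.713
```

```text
ee_pos: [593.5, -277.1, 124.6]
ft_force: [0.8, 0.5, 0.4]
ee_pos: [594.5, -277.6, 125.6]
ft_force: [-0.2, 0.1, 0.1]
width: 23.2
t 7.0333 ee [ 594.5 -277.6  125.6] yaw 2.717 tiltz -1.0 F [-0.2  0.1  0.1] M [ 0.01 -0.15  0.06] q6 -1.6
first turn rz 0.004  move in tool axes now [ 49.7 -75.7   5.5]
```

Converted, -25 mm / 500 = -0.05, 17 mm / 500 = 0.034.

```bash

python3 jog.py '0.032 -0.05 0 0 0 0
0.032 -0.05 0 0 0 0
0.034 -0.05 0 0 0 0
0 0 0 0 0 0
0 0 0 0 0 0' | grep -E "pos|ft_force|width"
python3 g.py 518 -326 84 2.713
```

```text
ee_pos: [517.4, -326.2, 125.2]
ft_force: [0.1, 0.0, 0.5]
width: 40.1
t 7.45 ee [ 517.4 -326.2  125.2] yaw 2.714 tiltz -1.0 F [0.1 0.  0.5] M [ 0.06 -0.09 -0.03] q6 -1.73
first turn rz 0.001  move in tool axes now [-0.5  0.4 41.2]
```

Converted, 15 mm / 500 = 0.03, 13 mm / 500 = 0.026.

```bash

python3 jog.py '0 0 0.03 0 0 0
0 0 0.026 0 0 0
0 0 0.012 0 0 0
0 0 0.012 0 0 0
0 0 0 0 0 0' | grep -E "pos|ft_force|width"
python3 g.py 518 -326 84 1.14
```

```text
ee_pos: [518.0, -324.5, 83.9]
ft_force: [-1.0, 0.7, 0.2]
width: 39.9
t 7.8667 ee [ 518.  -324.5   83.9] yaw 2.715 tiltz -1.0 F [-1.   0.7  0.2] M [ 0.03 -0.06 -0.  ] q6 -1.72
first turn rz 1.575  move in tool axes now [-0.6 -1.4 -0.1]
```

Converted, 0.12 rad / 4 = 0.03.

```bash

python3 jog.py '0 0 0 0 0 0.03
0 0 0 0 0 0.03
0 0 0 0 0 0.03
0 0 0 0 0 0.03
0 0 0 0 0 0' | grep -E "pos|ft_force|width"
python3 g.py 518 -326 84 1.14
python3 jog.py '0 0 0 0 0 0.03
0 0 0 0 0 0.03
0 0 0 0 0 0.03
0 0 0 0 0 0.03
0 0 0 0 0 0' | grep -E "pos|ft_force|width"
python3 jog.py '0 0 0 0 0 0.03
0 0 0 0 0 0.03
0 0 0 0 0 0.03
0 0 0 0 0 0.03
0 0 0 0 0 0' | grep -E "pos|ft_force|width"
python3 g.py 518 -326 84 1.14
```

```text
ee_pos: [518.8, -325.4, 85.6]
ft_force: [-0.1, -0.6, 0.1]
width: 39.9
t 8.2833 ee [ 518.8 -325.4   85.6] yaw 2.23 tiltz -1.0 F [-0.1 -0.6  0.1] M [ 0.02 -0.16  0.03] q6 -1.24
first turn rz 1.09  move in tool axes now [ 0.  -1.   1.6]
ee_pos: [518.9, -325.7, 85.8]
ft_force: [0.2, -0.5, -0.3]
width: 40.4
ee_pos: [518.8, -325.9, 85.9]
ft_force: [1.1, -2.2, -0.2]
width: 39.9
t 9.1167 ee [ 518.8 -325.9   85.9] yaw 1.276 tiltz -1.0 F [ 1.1 -2.2 -0.2] M [-0.25 -0.2   0.05] q6 -0.29
first turn rz 0.136  move in tool axes now [-0.3 -0.7  1.9]
```

Converted, 0.06 rad / 4 = 0.015.

```bash

for i in 1 2; do python3 jog.py '0 0 0 0 0 0.015
0 0 0 0 0 0.015
0 0 0 0 0 0' >/dev/null
python3 g.py 518 -326 84 1.14; done
```

```text
t 9.3667 ee [ 518.6 -326.1   85.9] yaw 1.16 tiltz -1.0 F [ 0.1 -3.9 -0. ] M [-0.77 -0.08  0.36] q6 -0.17
first turn rz 0.02  move in tool axes now [-0.2 -0.6  1.9]
t 9.6167 ee [ 518.6 -326.1   86. ] yaw 1.052 tiltz -1.0 F [ 0.1 -4.   1.3] M [-0.85 -0.02  5.42] q6 -0.06
first turn rz -0.088  move in tool axes now [-0.2 -0.6  2. ]
```

The stop is reached (Mz 5.4 Nm). Next: relax, rise and look.

Converted, -25 mm / 500 = -0.05, -15 mm / 500 = -0.03, -0.12 rad / 4 = -0.03.

```bash

python3 jog.py '0 0 0 0 0 -0.03
0 0 0 0 0 -0.025
0 0 0 0 0 0
0 0 -0.03 0 0 0
0 0 -0.05 0 0 0' | grep -E "pos|ft_force|width"
python3 jog.py '0 0 0 0 0 -0.03
0 0 0 0 0 -0.03
0 0 0 0 0 -0.03
0 0 0 0 0 -0.03
0 0 0 0 0 -0.03' >/dev/null
python3 jog.py '0 0 0 0 0 -0.03
0 0 0 0 0 -0.03
0 0 0 0 0 -0.03
0 0 0 0 0 -0.03
0 0 0 0 0 -0.03' >/dev/null
python3 jog.py '0 0 0 0 0 -0.03
0 0 0 0 0 -0.03
0 0 0 0 0 -0.03
0 0 0 0 0 0' >/dev/null
python3 g.py 547.4 -199 125 2.865;  python3 - <<'E'
from h import *
d=ctrl.get_image("wrist"); cv2.imwrite("pics/w3.png",d["img"][:,:,::-1])
E
```

```text
ee_pos: [516.4, -323.7, 123.3]
ft_force: [0.6, 0.3, 1.1]
width: 39.6
t 11.2 ee [ 518.1 -324.9  125.4] yaw 2.817 tiltz -1.0 F [ 0.4  0.6 -0.7] M [ 0.04 -0.17 -0.04] q6 -1.83
first turn rz -0.048  move in tool axes now [ 12.4 128.7   0.6]
```

View pics/w3.png

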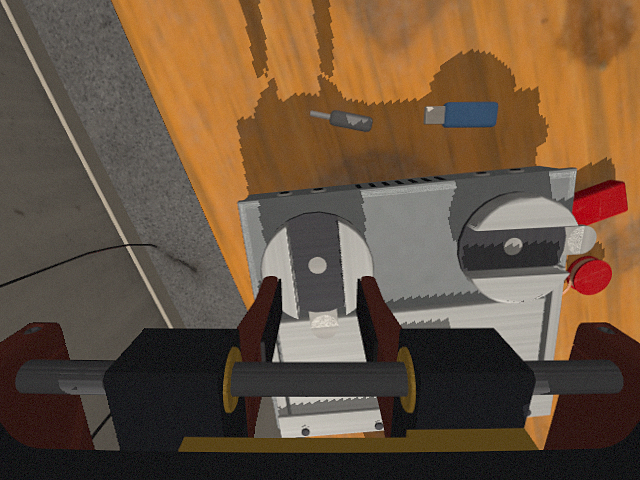

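The right fastener's slot now runs along case x, with its tongue over the cover at (323,320). The left bolt is at (513,246), still unlocked. Moving to the left one.

Converted, 26 mm / 500 = 0.052, 25 mm / 500 = 0.05, -0.048 rad / 4 = -0.012.

```bash

python3 jog.py '0.006 0.052 0 0 0 -0.012
0.004 0.052 0 0 0 0
0.004 0.052 0 0 0 0
0.004 0.052 0 0 0 0
0.004 0.05 0 0 0 0' 40 >/dev/null
python3 jog.py '0 0 0 0 0 0
0 0 0 0 0 0' >/dev/null
python3 g.py 547.4 -199 84 2.865
```

```text
t 11.8333 ee [ 544.7 -197.5  125.5] yaw 2.861 tiltz -1.0 F [0.5 0.4 0.7] M [-0.01 -0.12  0.06] q6 -1.66
first turn rz -0.004  move in tool axes now [-3.  -0.7 41.5]
```

Converted, 15 mm / 500 = 0.03, 13 mm / 500 = 0.026.

```bash

python3 jog.py '-0.006 -0.002 0.03 0 0 0
0 0 0.026 0 0 0
0 0 0.012 0 0 0
0 0 0.012 0 0 0
0 0 0 0 0 0' | grep -E "pos|ft_force|width"
python3 g.py 547.4 -199 84 2.865
```

```text
ee_pos: [546.0, -200.7, 84.0]
ft_force: [-0.7, 0.3, -0.1]
width: 39.9
t 12.25 ee [ 546.  -200.7   84. ] yaw 2.86 tiltz -1.0 F [-0.7  0.3 -0.1] M [ 0.07 -0.07  0.05] q6 -1.66
first turn rz -0.005  move in tool axes now [-0.8  2.  -0. ]
```

Converted, 2 mm / 500 = 0.004, 0.12 rad / 4 = 0.03.

```bash

python3 jog.py '0 0.004 0 0 0 0
0 0 0 0 0 0.03
0 0 0 0 0 0.03
0 0 0 0 0 0.03
0 0 0 0 0 0.03' >/dev/null
python3 g.py 547.4 -199 84 1.14
python3 jog.py '0 0 0 0 0 0.03
0 0 0 0 0 0.03
0 0 0 0 0 0.03
0 0 0 0 0 0.03
0 0 0 0 0 0.03' >/dev/null
python3 jog.py '0 0 0 0 0 0.03
0 0 0 0 0 0.03
0 0 0 0 0 0.03
0 0 0 0 0 0.03
0 0 0 0 0 0' >/dev/null
python3 g.py 547.4 -199 84 1.14
python3 jog.py '0 0 0 0 0 0.0125
0 0 0 0 0 0.0125
0 0 0 0 0 0' >/dev/null
python3 g.py 547.4 -199 84 1.14
```

```text
t 12.6667 ee [ 547.6 -198.3   85.9] yaw 2.376 tiltz -1.0 F [-0.2  0.3 -2.4] M [ 0.08 -0.1   0.14] q6 -1.17
first turn rz 1.236  move in tool axes now [-0.3 -0.7  1.9]
t 13.5 ee [ 548.2 -199.1   86.1] yaw 1.297 tiltz -1.0 F [ 0.8 -2.3 -2.1] M [-0.27 -0.2   0.06] q6 -0.09
first turn rz 0.157  move in tool axes now [-0.1 -0.8  2.1]
t 13.75 ee [ 548.1 -199.2   86. ] yaw 1.204 tiltz -1.0 F [ 0.1 -3.9 -0.9] M [-0.77 -0.08  0.12] q6 -0.0
first turn rz 0.064  move in tool axes now [-0.1 -0.7  2. ]
```

Converted, 0.06 rad / 4 = 0.015.

```bash

python3 jog.py '0 0 0 0 0 0.015
0 0 0 0 0 0.015
0 0 0 0 0 0' >/dev/null
python3 g.py 547.4 -199 84 1.14
```

```text
t 14.0 ee [ 548.  -199.4   86. ] yaw 1.092 tiltz -1.0 F [-1.  -6.5  0. ] M [-1.17  0.17  3.26] q6 0.11
first turn rz -0.048  move in tool axes now [ 0.1 -0.7  2. ]
```

Converted, -25 mm / 500 = -0.05, -15 mm / 500 = -0.03, -0.1 rad / 4 = -0.025.

```bash

python3 jog.py '0 0 0 0 0 -0.025
0 0 0 0 0 -0.02
0 0 0 0 0 0
0 0 -0.03 0 0 0
0 0 -0.05 0 0 0' | grep -E "pos|ft_force|width"
python3 jog.py '0 0 -0.07 0 0 0
0 0 -0.07 0 0 0
0 0 -0.07 0 0 0
0 0 0 0 0 0' | grep -E "pos|ft_force|width"
python3 g.py 480 -330 230 1.24;  python3 - <<'E'
from h import *
d=ctrl.get_image("wrist"); cv2.imwrite("pics/w4.png",d["img"][:,:,::-1])
E
```

```text
ee_pos: [546.0, -197.3, 123.8]
ft_force: [-0.2, -0.7, 0.1]
width: 39.9
ee_pos: [551.3, -199.4, 237.8]
ft_force: [0.7, -0.3, 0.2]
width: 39.9
t 14.75 ee [ 551.3 -199.4  237.8] yaw 1.261 tiltz -0.9999 F [ 0.7 -0.3  0.2] M [-0.02 -0.12  0.04] q6 -0.06
first turn rz 0.021  move in tool axes now [-146.2  -28.2    7.4]
```

View pics/w4.png

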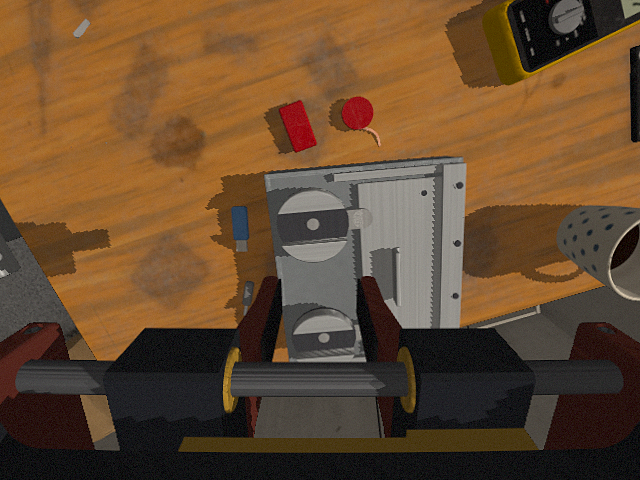

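The left slot's edge, (280,212) to (345,208), is parallel to the case edge. Its tongue is over the cover at (362,218), the cover is under the lip, and the bystanders are undisturbed.

```bash
python3 -c "
from workcell import ctrl
print(ctrl.close_job())"
```

```text
the job is handed in; nothing more can be done
None
```

The job is handed in after about 15 s of robot time, with no verdict returned: the cover measured home against the stop, both fasteners were turned clockwise to their stops over it, and the small things round the case looked undisturbed.

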